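# Nest the picnic beakers in order on the cork mat

## Task

Put the picnic beakers away as one nested stack: stand the blue beaker upright in the middle of the round cork mat, then set the green one into it, then the yellow into the green, and last the red into the yellow, one at a time, each fully seated and upright. The white beaker is still in use: leave it and everything else where they stand.

Things in the scene. Friction and masses are not known exactly. Their poses are not given: they have to be found in the camera images.
- blue_beaker: blue open beaker, loose, 80 g, upright, 70 mm high. Foot 44 mm across, widening to 57 mm at 40 mm up; there a shoulder steps out to a straight band 66 mm across, up to the rim (grip here). Wall 2.5 mm, mouth 61 mm, floor 4 mm. Nested, its shoulder rests on the lower beaker's rim: it stands 30 mm higher than that one, band exposed, 2 mm sideways play. Origin: centre of the underside, z up
- green_beaker: green open beaker, loose, 80 g, upright, 70 mm high. Foot 44 mm across, widening to 57 mm at 40 mm up; there a shoulder steps out to a straight band 66 mm across, up to the rim (grip here). Wall 2.5 mm, mouth 61 mm, floor 4 mm. Nested, its shoulder rests on the lower beaker's rim: it stands 30 mm higher than that one, band exposed, 2 mm sideways play. Origin: centre of the underside, z up
- yellow_beaker: yellow open beaker, loose, 80 g, upright, 70 mm high. Foot 44 mm across, widening to 57 mm at 40 mm up; there a shoulder steps out to a straight band 66 mm across, up to the rim (grip here). Wall 2.5 mm, mouth 61 mm, floor 4 mm. Nested, its shoulder rests on the lower beaker's rim: it stands 30 mm higher than that one, band exposed, 2 mm sideways play. Origin: centre of the underside, z up
- red_beaker: red open beaker, loose, 80 g, upright, 70 mm high. Foot 44 mm across, widening to 57 mm at 40 mm up; there a shoulder steps out to a straight band 66 mm across, up to the rim (grip here). Wall 2.5 mm, mouth 61 mm, floor 4 mm. Nested, its shoulder rests on the lower beaker's rim: it stands 30 mm higher than that one, band exposed, 2 mm sideways play. Origin: centre of the underside, z up
- cork_mat: round cork mat, flat disc 100 mm across and 6 mm thick, fixed to the worktop. Origin: centre of its underside (its top is 6 mm above)
- white_beaker: white beaker of the same set and size as the coloured ones; bystander, loose. Origin: centre of the underside; z up
- tub: round white tub with a foil lid and strawberries pictured, 72 mm across, 71 mm high; bystander, loose. Origin: centre of the underside
- honey_jar: honey jar with a black lid, 63 mm across, 94 mm high; bystander behind the work, loose. Origin: centre of the underside
- tea_packet: pale tea box with green leaves pictured, 68 x 122 x 77 mm (long side along its y); bystander behind the work, loose. Origin: centre of the underside
Not all that is in view belongs to the job. Of the things that look like the green_beaker, the largest one is meant.

How it is judged:
By the outcome, as a careful person would: the job done as asked, in the order asked, and still so for the second after the job is handed in, with the robot touching nothing.
It also fails if it takes over 80 s, if anything falls off the work surface, if the arm or the gripper's body presses on something with over 40 N, if the wrist force passes 120 N, or if a joint passes its speed limit or range.

## Robot

A 6-joint arm with a two-finger parallel gripper is mounted at the origin on a cart in front of the work surface, level with it; the furniture and walls round the work are solid. World frame = base frame: x ahead of the robot, y to its left, z up, the work surface at z = 0. Lengths are in m, angles in rad, forces in N, time in s.
With the tool pointing down it reaches from about 0.3 to 0.75 m from the base axis. Payload 8.5 kg.
Tool frame: the origin (TCP) lies at the very end of the fingers, on their centre line; the grasp point (between the pads) lies 19 mm behind it; z points along the fingers, y is the line along which they close (so a half turn about z gives the same grasp; the last joint's range is limited). The gripper opens to 88 mm and grips with 3 to 60 N. Pads are 18 mm wide; open, the fingers measure 123 mm over their backs; the gripper's body (75 mm by 187 mm) begins 45 mm behind the grasp point.
Start: joints at [1.021, 0.381, 1.297, -0, 1.464, -0.215], TCP at [0.181, 0.519, 0.239] pointing down, gripper open.
Joint ranges: [-3.11, 3.11], [-0.89, 2.33], [0.22, 2.48], [-1.42, 4.56], [0.17, 2.85], [-2.88, 2.88]. Speed limits (rad/s): [2.39, 2.39, 3.14, 3.14, 3.14, 3.14].

## Interface

Orientations are given as a rotation vector (axis times angle).
In Python, from rig import * gives the robot as it stands.
- The arm moves only by the shell command python3 -m inch 'ROWS' [OPENING] [FORCE]. ROWS is JSON, a list of rows, each a list of 4 numbers: the shift along the tool's x, y, z in units of 150 mm (1.0 is 150 mm), then the turn about the tool's z in units of 90 degrees (1.0 is 90 degrees). In form: [[dx, dy, dz, yaw], ...]. A call has exactly 5 rows; each row is the pose to reach, as a shift and turn from the pose commanded when the call began, along the tool's axes at that moment; what a row does not reach only later rows make up. A row lasts 1/12 s, in which the tool goes at most 41.7 mm and 7.16 degrees, less where a joint would pass 70% of its speed; a pose out of reach is approached as far as the arm can. A call with a number of a shift or a turn outside -1 to 1 is refused whole. A call with a gripper value outside its range is refused whole. OPENING is the opening, from 0 (shut) to 1 (fully open), set as the call begins (- or left out, the last holds). The fingers move at their own pace and stop on an object; FORCE is the grip in N (left out, the last holds). Time passes only in rows, so rows that repeat a pose let the fingers close, or fill a call up. It gives the time, the measured TCP pose, the force, the opening and the grip force at its end, in the units of the state.
- observe(): the state, without advancing time (a new reading comes with each control period).
- grab_frame(name): name is "side" or "top"; returns the picture (480x640x3 uint8, red, green, blue); there is no depth.
- camera_info(name): a dict with "fx", "fy", "cx", "cy" (pixels), "rvec" (rotation vector, rad) and "tvec" (3), from world to camera coordinates, as OpenCV has them. Camera axes: x right, y down, z forward; pixel columns grow to the right and rows downward; lengths in m; the calibration is good to about 2 mm. A picture is of the moment at which its call begins. camera_info takes no time and is no camera call.
- job_done(): hands the job in; it is judged then, once.
The state is a dict: "clock": time; "joints": joint angles; "qd": joint speeds; "joint_torque": joint torques, N m; "ee_pos": TCP position; "eef_rot": TCP orientation; "contact_force": force on the tool from outside, world axes, zero at the start; "ft_torque": the same for the moment, N m; "finger_gap": finger opening in m; "grip_force": force on a finger pad.
Only numpy, scipy, OpenCV 4.12 (cv2) and the standard library are available. Lean on these libraries where they do the work, as an engineer would, in place of code of your own. Each camera call takes 0.05 s, during which the arm holds its last target. There are 200 camera calls.

## Working session

There is one attempt and no reset: what is moved stays moved. The work goes in short steps, Python scripts to look and compute and a shell command to move; the robot and the scene stay as the last step left them, time stands still between calls to the robot, and variables do not carry over. Pictures are saved under pics/ and viewed, at most 14 in all, crops included, and the job is handed in when it is done.

```bash
mkdir -p pics
python3 - <<'E'
from rig import *
import cv2
for n in("top","side"):
    cv2.imwrite(f"pics/{n}0.png",grab_frame(n)[:,:,::-1]); c=camera_info(n); print(n,c)
s=observe(); print(s)
E
```

```text
top {'fx': 445.32670557740494, 'fy': 445.32670557740494, 'cx': 321.7185342352675, 'cy': 243.1798144803102, 'rvec': array([ 2.04106311, -2.19224495,  0.22466129]), 'tvec': array([0.26939179, 0.57674481, 0.83733518])}
side {'fx': 497.2555008112657, 'fy': 497.2555008112657, 'cx': 330.867572533619, 'cy': 240.8298472798223, 'rvec': array([ 2.01412168, -0.24823938,  0.17376483]), 'tvec': array([-0.51981221,  0.17886295,  0.63053157])}
{'clock': 0.1, 'joints': array([ 1.02067253e+00,  3.81135466e-01,  1.29812740e+00,  5.28792198e-06,
        1.46357087e+00, -2.15287778e-01]), 'qd': array([ 0.0007975 , -0.00051756, -0.00387752,  0.00018057, -0.00118929,
        0.00091115]), 'joint_torque': array([ 3.04978210e-03, -4.38650930e+01, -2.24911326e+01,  7.13983085e-02,
        3.42579593e-02, -7.46568571e-05]), 'ee_pos': array([0.18060883, 0.51925561, 0.23821524]), 'eef_rot': array([-5.23428389e-01, -3.09720542e+00,  1.80511304e-03]), 'contact_force': array([0.4901973 , 0.33427457, 0.13043106]), 'ft_torque': array([0.05883775, 0.00764497, 0.04127725]), 'grip_force': 0.0, 'finger_gap': 0.08824382275429854}
```

View pics/top0.png

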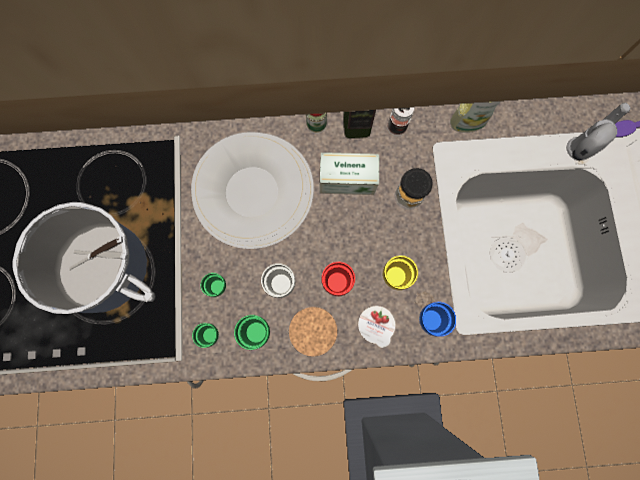

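View pics/side0.png

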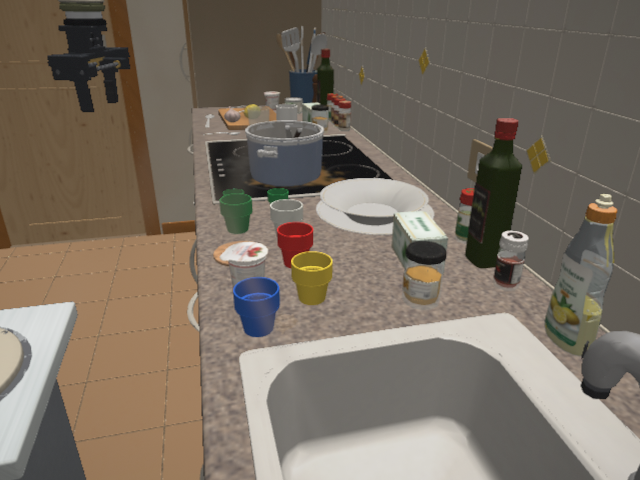

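The largest green beaker is at top (252,333). The smaller look-alikes are at (213,285) and (205,335). I'll fit positions and make one enlarged crop to confirm the choice.

```bash
cat > h.py <<'E'
from rig import *
import cv2, numpy as np
from scipy.optimize import least_squares
HUE={"blue":(100,130),"green":(45,90),"yellow":(20,35),"red":(-8,8)}
A=np.linspace(0,2*np.pi,72,endpoint=False); D=np.c_[np.cos(A),np.sin(A)]
def proj(P,n):
    c=camera_info(n); K=np.array([[c["fx"],0,c["cx"]],[0,c["fy"],c["cy"]],[0,0,1]])
    return cv2.projectPoints(np.asarray(P,float),c["rvec"],c["tvec"],K,None)[0][:,0]
def ring(p,z,d): return np.c_[p[0]+d/2*D[:,0],p[1]+d/2*D[:,1],np.full(72,z)]
def cup(p,z0=0): return np.vstack([ring(p,z0+z,d) for z,d in((0,.044),(.04,.066),(.07,.066))])
def blob(img,col,near,r=60):
    h=cv2.cvtColor(img,cv2.COLOR_RGB2HSV).astype(int); H=(h[...,0]+20)%180-20
    lo,hi=HUE[col]; m=((H>=lo)&(H<=hi)&(h[...,1]>110)&(h[...,2]>50)).astype(np.uint8)
    m=cv2.morphologyEx(m,cv2.MORPH_OPEN,np.ones((2,2)))
    n,l,st,ce=cv2.connectedComponentsWithStats(m)
    k=[i for i in range(1,n) if st[i,4]>100 and np.hypot(*(ce[i]-near))<r]
    i=min(k,key=lambda i:np.hypot(*(ce[i]-near)))
    y,x=np.nonzero(l==i); return np.c_[x,y].astype(float)
def fit(model,pts,n,p0):
    S=(pts@D.T).max(0)+.4
    f=lambda p:(proj(model(p),n)@D.T).max(0)-S
    r=least_squares(f,p0,loss="soft_l1",x_scale=.01); return r.x,np.sqrt(np.mean(r.fun**2))
E
cat > m.py <<'E'
from h import *
I={n:grab_frame(n) for n in("top","side")}
px={"blue":((438,319),(257,305)),"green":((252,333),(237,212)),"yellow":((401,272),(312,277)),"red":((338,279),(295,244))}
for k,v in px.items():
    for j,n in enumerate(("top","side")):
        print(k,n,*fit(cup,blob(I[n],k,v[j]),n,[.5,0]))
g=I["top"][260:360,190:350]; cv2.imwrite("pics/crop.png",cv2.resize(g,None,fx=5,fy=5,interpolation=cv2.INTER_CUBIC)[:,:,::-1])
h=cv2.cvtColor(I["top"],cv2.COLOR_RGB2HSV).astype(int)
m=((h[...,0]>5)&(h[...,0]<20)&(h[...,1]>105)).astype(np.uint8); m[:, :280]=0; m[:,345:]=0; m[:295]=0; m[362:]=0
m=cv2.morphologyEx(m,cv2.MORPH_CLOSE,np.ones((3,3)));m=cv2.morphologyEx(m,cv2.MORPH_OPEN,np.ones((5,5)))
y,x=np.nonzero(m); P=np.c_[x,y].astype(float); print(P.min(0),P.max(0))
print("mat",*fit(lambda p:ring(p,.006,.1),P,"top",[.5,0]))
for nm,uv,z in(("tub",(377,325),.071),("white",(278,281),.07),("g2",(213,285),.05),("g3",(205,335),.05),("honey",(416,183),.094),("tea",(350,168),.077)):
    print(nm,least_squares(lambda p:(proj([[p[0],p[1],z]],"top")[0]-uv),[.5,0]).x)
E
python3 m.py
```

```text
blue top [0.42690443 0.01114208] 0.4378412277187029
blue side [0.42968455 0.0134935 ] 1.121784887374661
green top [0.4276572  0.37380007] 0.40316085492160797
green side [0.53944139 0.51437892] 10.196132101250965
yellow top [0.5224716  0.07469501] 0.2738177020908215
yellow side [0.52582332 0.07594161] 0.26512748417574566
red top [0.51949997 0.19888159] 0.2482524837547975
red side [0.5223813 0.2015527] 2.2164303105947583
[289. 308.] [336. 355.]
mat [0.4234425  0.25845449] 0.3149823581195669
tub [0.42512741 0.13374013]
white [0.52306985 0.31824737]
g2 [0.52683653 0.44965764]
g3 [0.4302467  0.46737608]
honey [0.69568768 0.03251585]
tea [0.74294378 0.15906295]
```

View pics/crop.png

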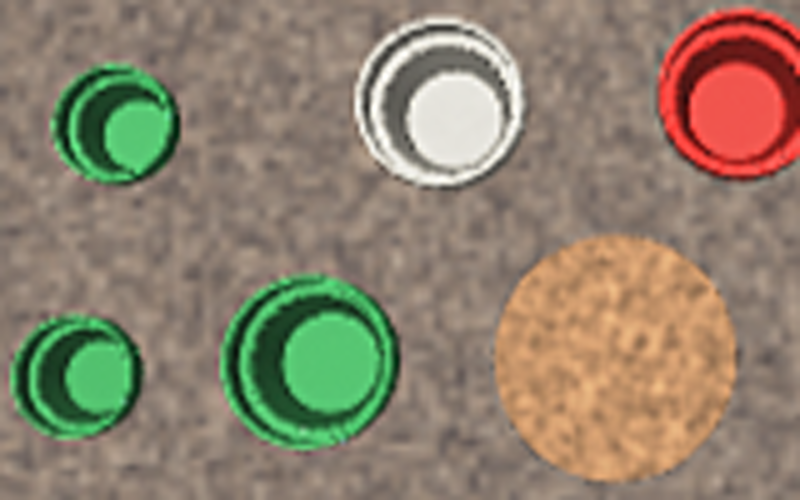

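Enlarged crop: the big green at crop (310,362) is clearly larger than the two at (115,125) and (75,376), so that's the one. I'll close along world x (tool yaw +70.8°), where there is room on both sides.

```bash
cat > go.py <<'E'
import sys
from h import *
from scipy.spatial.transform import Rotation as R
t=np.array([float(a) for a in sys.argv[1:4]]); s=observe(); M=R.from_rotvec(s["eef_rot"]).as_matrix()
d=(M.T@(t-s["ee_pos"]))/.15; ya=np.degrees(np.arctan2(M[1,1],M[0,1]))
print("rem",d.round(3),"yaw",round(ya/90,4),"pos",s["ee_pos"].round(4),"F",s["contact_force"].round(1),"gap",round(s["finger_gap"],4),s["grip_force"],"t",s["clock"])
E
python3 -m inch '[[-0.18,-0.18,0,0.08],[-0.36,-0.36,0,0.16],[-0.54,-0.54,0,0.24],[-0.72,-0.72,0,0.32],[-0.9,-0.9,0,0.39]]' 1 20; python3 go.py .428 .012 .12
```

```text
clock: 0.62
ee_pos: [0.264, 0.346, 0.2386]
eef_rot: [-1.441, -2.792, 0.0]
contact_force: [0.6, 1.9, -0.2]
finger_gap: 0.0881
grip_force: 0.0
rem [-2.448 -0.398  0.791] yaw 0.3933 pos [0.264  0.346  0.2386] F [ 0.6  1.9 -0.2] gap 0.0881 0.0 t 0.6167
```

```bash
python3 -m inch '[[-0.2,-0.03,0,0.08],[-0.4,-0.06,0.05,0.16],[-0.6,-0.1,0.1,0.24],[-0.8,-0.13,0.15,0.32],[-1,-0.16,0.2,0.393]]'; python3 go.py .428 .012 .12
```

```text
clock: 1.03
ee_pos: [0.3322, 0.2104, 0.2085]
eef_rot: [2.221, 2.221, 0.001]
contact_force: [1.0, 0.0, 0.1]
finger_gap: 0.0879
grip_force: 0.0
rem [-1.323  0.638  0.59 ] yaw -0.0 pos [0.3322 0.2104 0.2085] F [1.  0.  0.1] gap 0.0879 0.0 t 1.0333
```

```bash
python3 -m inch '[[-0.2,0.1,0.05,0],[-0.4,0.2,0.1,0],[-0.6,0.3,0.2,0],[-0.8,0.4,0.25,0],[-1,0.5,0.3,0]]'; python3 -m inch '[[-0.1,0.05,0.1,0],[-0.2,0.1,0.2,0],[-0.323,0.138,0.29,0],[-0.323,0.138,0.29,0],[-0.323,0.138,0.29,0]]'; python3 go.py .428 .012 .036
python3 - <<'E'
from h import *
a=[grab_frame(n) for n in("top","side")]
cv2.imwrite("pics/a.png",np.hstack([a[0][200:420,340:520],a[1][180:400,160:340]])[:,:,::-1].repeat(2,0).repeat(2,1))
E
```

```text
clock: 1.45
ee_pos: [0.4081, 0.0606, 0.1632]
eef_rot: [-2.215, -2.228, 0.0]
contact_force: [0.2, 1.4, 0.5]
finger_gap: 0.0882
grip_force: 0.0
clock: 1.87
ee_pos: [0.4286, 0.0137, 0.1199]
eef_rot: [-2.215, -2.225, 0.001]
contact_force: [-1.4, -0.3, 0.4]
finger_gap: 0.088
grip_force: 0.0
rem [-0.011 -0.003  0.559] yaw 0.0028 pos [0.4286 0.0137 0.1199] F [-1.4 -0.3  0.4] gap 0.088 0.0 t 1.8667
```

View pics/a.png

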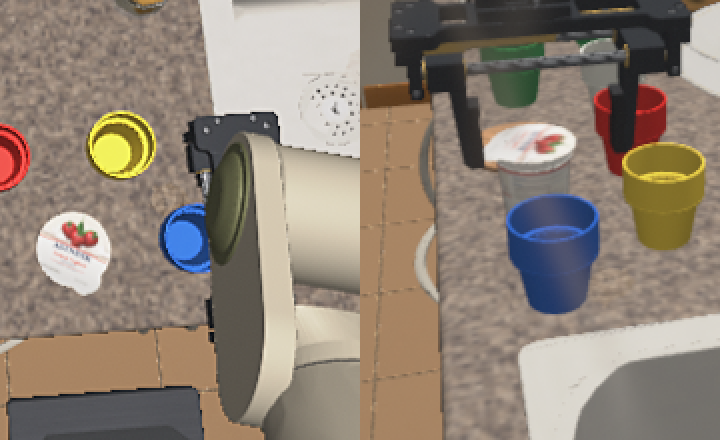

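Run:
```python
from h import *
p=observe()["ee_pos"]
print(proj([p,p+[.05,0,0],p-[.05,0,0]],"side"), proj([p],"top"))
```

```text
[[253.76741953 256.6459071 ]
 [289.37842652 252.89209182]
 [216.94176156 260.52776077]] [[445.82245778 317.59033428]]
```

```bash
python3 -m inch '[[0,0,0.1,0],[0,0,0.2,0],[-0.005,0,0.35,0],[-0.008,0,0.45,0],[-0.008,0,0.52,0]]'; python3 -m inch '[[0,0,0,0],[0,0,0,0],[0,0,0,0],[0,0,0,0],[0,0,0,0]]' 0.6 20; python3 -m inch '[[0,0,0,0],[0,0,0,0],[0,0,0,0],[0,0,0,0],[0,0,0,0]]'; python3 go.py .4235 .2585 .12
```

```text
clock: 2.38
ee_pos: [0.4285, 0.0137, 0.0419]
eef_rot: [-2.213, -2.23, -0.0]
contact_force: [0.9, 0.1, -0.3]
finger_gap: 0.0881
grip_force: 0.0
clock: 2.8
ee_pos: [0.4293, 0.0129, 0.0432]
eef_rot: [2.213, 2.227, 0.002]
contact_force: [-0.4, 1.7, 8.0]
finger_gap: 0.0657
grip_force: 20.0
clock: 3.22
ee_pos: [0.4293, 0.0129, 0.0432]
eef_rot: [2.214, 2.227, 0.002]
contact_force: [-1.3, 2.9, 7.3]
finger_gap: 0.0658
grip_force: 20.0
rem [ 1.638 -0.028 -0.512] yaw 0.0038 pos [0.4293 0.0129 0.0432] F [-1.3  2.9  7.3] gap 0.0658 20.000181428622454 t 3.2167
```

```bash
python3 -m inch '[[0,0,-0.15,0],[0,0,-0.3,0],[0,0,-0.45,0],[0,0,-0.6,0],[0,0,-0.7,0]]'; python3 -m inch '[[0.15,0,0,0],[0.35,0,0,0],[0.55,0,0,0],[0.75,0,0,0],[0.9,-0.02,0,0]]';python3 -m inch '[[0.2,0,0,0],[0.4,0,0,0],[0.6,0,0,0],[0.74,-0.005,0,0],[0.74,-0.005,0,0]]'; python3 go.py .4255 .2585 .05
cat > held.py <<'E'
import sys
from h import *
col,off=sys.argv[1],float(sys.argv[2]); s=observe()["ee_pos"]; z=s[2]-off
for n in("top","side"):
    c=proj([[s[0],s[1],z+.04]],n)[0]
    try:
        b=blob(grab_frame(n),col,c,40); print(n,len(b),*fit(lambda p:cup(p,z),b,n,s[:2]),"tcp",s[:2])
    except Exception as e: print(n,e)
E
python3 held.py blue .042
python3 - <<'E'
from h import *
a=[grab_frame(n) for n in("top","side")]
cv2.imwrite("pics/b.png",np.hstack([a[0][200:420,220:400],a[1][100:320,140:320]])[:,:,::-1].repeat(2,0).repeat(2,1))
E
```

```text
clock: 3.63
ee_pos: [0.4291, 0.0127, 0.1495]
eef_rot: [2.213, 2.227, 0.002]
contact_force: [0.3, 0.8, -1.4]
finger_gap: 0.0656
grip_force: 20.0
clock: 4.05
ee_pos: [0.4249, 0.1496, 0.1477]
eef_rot: [2.214, 2.228, 0.001]
contact_force: [0.1, -0.2, -0.4]
finger_gap: 0.0659
grip_force: 20.0
clock: 4.47
ee_pos: [0.4231, 0.2616, 0.1475]
eef_rot: [-2.211, -2.232, -0.002]
contact_force: [-1.3, -0.0, -1.6]
finger_gap: 0.0658
grip_force: 20.0
rem [-0.021  0.016  0.65 ] yaw 0.006 pos [0.4231 0.2616 0.1475] F [-1.3 -0.  -1.6] gap 0.0658 20.000041604071157 t 4.4667
top min() iterable argument is empty
side 1098 [0.42593306 0.25994138] 2.2576549450536074 tcp [0.4230615  0.26159334]
```

View pics/b.png

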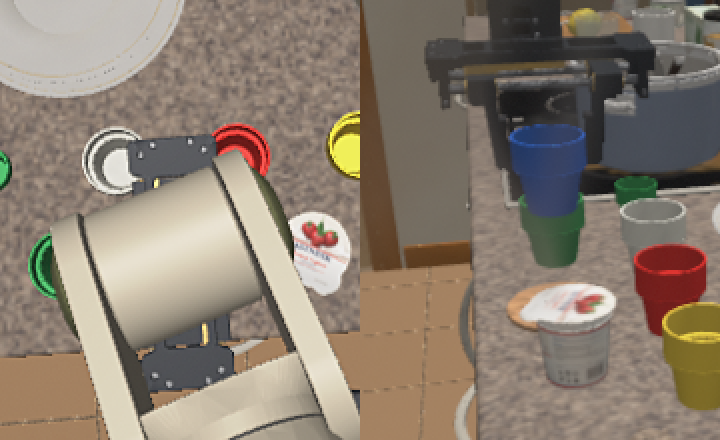

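Blue hangs upright over the mat area (side crop 550,170), clear of the tub. Lowering.

```bash
python3 -m inch '[[0,0,0.12,0],[-0.01,0.01,0.28,0],[-0.02,0.016,0.44,0],[-0.02,0.016,0.57,0],[-0.02,0.016,0.63,0]]'; python3 -m inch '[[0,0,0,0],[0,0,0.005,0],[0,0,0.01,0],[0,0,0.015,0],[0,0,0.02,0]]'; python3 go.py .4255 .2585 .0492
```

```text
clock: 5.08
ee_pos: [0.4254, 0.2543, 0.0509]
eef_rot: [-2.216, -2.225, 0.005]
contact_force: [-0.0, -0.8, -1.2]
finger_gap: 0.0658
grip_force: 20.0
clock: 5.5
ee_pos: [0.4264, 0.2558, 0.0505]
eef_rot: [2.214, 2.228, 0.002]
contact_force: [0.1, -0.3, -1.3]
finger_gap: 0.0658
grip_force: 20.0
rem [ 0.018 -0.006  0.009] yaw 0.0039 pos [0.4264 0.2558 0.0505] F [ 0.1 -0.3 -1.3] gap 0.0658 19.999694511207053 t 5.5
```

```bash
python3 -m inch '[[0.008,0,0,0],[0.016,0,0.004,0],[0.016,0,0.008,0],[0.016,0,0.012,0],[0.016,0,0.016,0]]'; python3 -m inch '[[0,0,0,0],[0,0,0,0],[0,0,0,0],[0,0,0,0],[0,0,0,0]]'
```

```text
clock: 5.92
ee_pos: [0.4262, 0.2585, 0.049]
eef_rot: [2.214, 2.228, 0.003]
contact_force: [-7.0, -0.5, 26.3]
finger_gap: 0.0661
grip_force: 20.0
clock: 6.33
ee_pos: [0.4262, 0.2585, 0.0491]
eef_rot: [2.214, 2.228, 0.003]
contact_force: [-6.2, -0.6, 19.4]
finger_gap: 0.0656
grip_force: 20.0
```

Contact at the predicted height. Releasing, lifting, and moving toward green while clearing the view.

```bash
python3 -m inch '[[0,0,0,0],[0,0,0,0],[0,0,0,0],[0,0,0,0],[0,0,0,0]]' 1; python3 -m inch '[[0,0,-0.1,0],[0,0,-0.2,0],[0,0,-0.35,0],[0,0,-0.5,0],[0,0,-0.65,0]]'; python3 -m inch '[[0.15,0,0,0],[0.35,0,0,0],[0.55,0,0,0],[0.75,0,0,0],[0.77,0.02,0,0]]'; python3 go.py .43 .374 .042
cat > look.py <<'E'
from h import *
import sys
for a in sys.argv[1:]:   # col:n:u:v:z0
    c,n,u,v,z0=a.split(":"); b=blob(grab_frame(n),c,(float(u),float(v)),40)
    print(c,n,len(b),*fit(lambda p:cup(p,float(z0)),b,n,[.45,.2]))
E
python3 look.py blue:top:313:330:.006 blue:side:235:240:.006
python3 - <<'E'
from h import *
a=[grab_frame(n) for n in("top","side")]
cv2.imwrite("pics/c.png",np.hstack([a[0][200:420,200:380],a[1][100:320,140:320]])[:,:,::-1].repeat(2,0).repeat(2,1))
E
```

```text
clock: 6.75
ee_pos: [0.426, 0.2581, 0.0472]
eef_rot: [-2.215, -2.228, 0.0]
contact_force: [0.1, -0.9, -0.2]
finger_gap: 0.0883
grip_force: 0.0
clock: 7.17
ee_pos: [0.4258, 0.258, 0.1457]
eef_rot: [-2.215, -2.228, 0.001]
contact_force: [0.1, -0.1, 0.6]
finger_gap: 0.088
grip_force: 0.0
clock: 7.58
ee_pos: [0.4276, 0.3772, 0.1445]
eef_rot: [-2.211, -2.231, -0.001]
contact_force: [-0.7, 0.2, -1.3]
finger_gap: 0.0883
grip_force: 0.0
rem [-0.022  0.016  0.684] yaw 0.0058 pos [0.4276 0.3772 0.1445] F [-0.7  0.2 -1.3] gap 0.0883 0.0 t 7.5833
blue top 928 [0.42429322 0.25741176] 0.249870335663119
blue side 462 [0.45068736 0.31746327] 8.65613801599962
```

View pics/c.png

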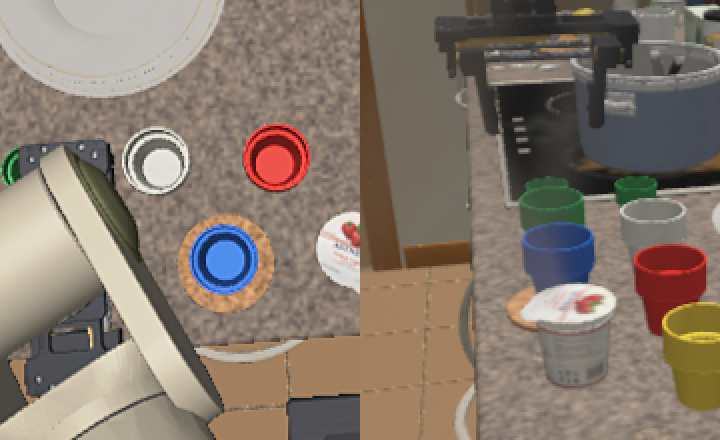

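Blue is upright on the mat, within 1.5 mm of centre (top crop 224,260). Next, green.

```bash
python3 -m inch '[[-0.005,0.005,0.12,0],[-0.01,0.01,0.28,0],[-0.015,0.012,0.44,0],[-0.015,0.012,0.6,0],[-0.015,0.012,0.675,0]]'; python3 -m inch '[[0,0,0,0],[0,0,0,0],[0,0,0,0],[0,0,0,0],[0,0,0,0]]'; python3 -m inch '[[0,0,0,0],[0,0,0,0],[0,0,0,0],[0,0,0,0],[0,0,0,0]]' 0.6 20;  python3 -m inch '[[0,0,0,0],[0,0,0,0],[0,0,0,0],[0,0,0,0],[0,0,0,0]]'; python3 go.py .4262 .2585 .16
```

```text
clock: 8.2
ee_pos: [0.4293, 0.3694, 0.0412]
eef_rot: [-2.216, -2.226, 0.006]
contact_force: [0.2, -0.3, -0.5]
finger_gap: 0.0883
grip_force: 0.0
clock: 8.62
ee_pos: [0.4305, 0.3715, 0.0446]
eef_rot: [2.215, 2.228, 0.003]
contact_force: [0.0, -0.6, -0.0]
finger_gap: 0.088
grip_force: 0.0
clock: 9.03
ee_pos: [0.4301, 0.3714, 0.0437]
eef_rot: [2.214, 2.228, 0.0]
contact_force: [-0.7, 0.1, 1.5]
finger_gap: 0.0643
grip_force: 20.0
clock: 9.45
ee_pos: [0.4301, 0.3714, 0.0437]
eef_rot: [-2.215, -2.228, -0.0]
contact_force: [-1.2, -0.5, 2.2]
finger_gap: 0.0645
grip_force: 20.1
rem [-0.753 -0.031 -0.775] yaw 0.0039 pos [0.4301 0.3714 0.0437] F [-1.2 -0.5  2.2] gap 0.0645 20.051231440884294 t 9.45
```

```bash
python3 -m inch '[[0,0,-0.15,0],[0,0,-0.3,0],[0,0,-0.5,0],[0,0,-0.7,0],[0,0,-0.8,0]]'; python3 -m inch '[[0,0,0,0],[0,0,0,0],[0,0,0,0],[0,0,0,0],[0,0,0,0]]'; python3 held.py green .0437; python3 -m inch '[[-0.15,-0.005,0,0],[-0.35,-0.01,0,0],[-0.55,-0.02,0,0],[-0.7,-0.026,0,0],[-0.775,-0.026,0,0]]'; python3 -m inch '[[0,0,0,0],[0,0,0,0],[0,0,0,0],[0,0,0,0],[0,0,0,0]]'; python3 held.py green .0437;python3 go.py .4262 .2550 .08
python3 - <<'E'
from h import *
a=[grab_frame(n) for n in("top","side")]
cv2.imwrite("pics/d.png",np.hstack([a[0][200:420,200:380],a[1][80:300,140:320]])[:,:,::-1].repeat(2,0).repeat(2,1))
E
```

```text
clock: 9.87
ee_pos: [0.4308, 0.3718, 0.1667]
eef_rot: [2.214, 2.227, 0.006]
contact_force: [0.6, 0.3, -0.8]
finger_gap: 0.0645
grip_force: 20.2
clock: 10.28
ee_pos: [0.4297, 0.3712, 0.1622]
eef_rot: [-2.214, -2.228, 0.004]
contact_force: [-0.4, 0.2, -1.7]
finger_gap: 0.0644
grip_force: 20.2
top min() iterable argument is empty
side 434 [0.41875027 0.40795683] 6.161633048137286 tcp [0.42974158 0.37115461]
clock: 10.8
ee_pos: [0.4266, 0.2531, 0.1634]
eef_rot: [-2.216, -2.226, 0.002]
contact_force: [0.5, -0.2, -1.2]
finger_gap: 0.0644
grip_force: 20.2
clock: 11.22
ee_pos: [0.4269, 0.256, 0.1635]
eef_rot: [-2.213, -2.229, -0.0]
contact_force: [-0.1, -0.0, -1.3]
finger_gap: 0.0645
grip_force: 20.2
top min() iterable argument is empty
side 303 [0.4156462  0.37204375] 11.38382972394473 tcp [0.42687387 0.25596846]
rem [-0.005 -0.004  0.557] yaw 0.0044 pos [0.4268 0.2557 0.1635] F [-0.5 -0.4 -0.7] gap 0.0647 20.177249679554734 t 11.3167
```

View pics/d.png

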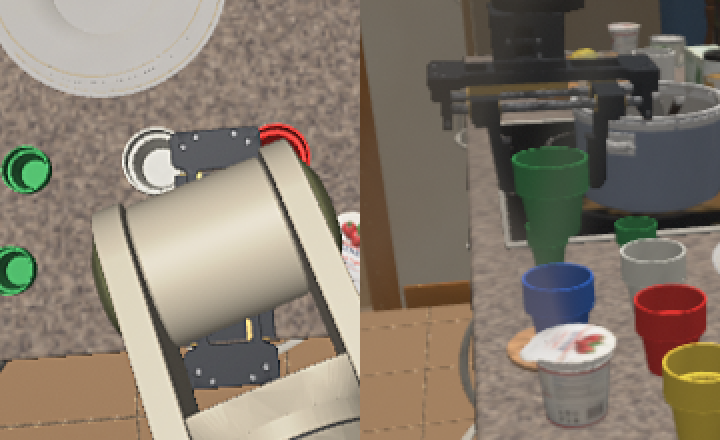

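Green is held upright over blue. I'll check its alignment using only the band in the side view, because a small green beaker merges with it behind.

```bash
cat > band.py <<'E'
import sys
from h import *
# band-only fit in side view: col off ; lower col rim fit
col,off=sys.argv[1],float(sys.argv[2]); s=observe()["ee_pos"]; z=s[2]-off; dy=float(sys.argv[3]) if len(sys.argv)>3 else 0
P=proj(cup(s,z),"side"); b=blob(grab_frame("side"),col,proj([[s[0],s[1],z+.05]],"side")[0],40)
top=P[:,1].min(); cut=proj(ring(s,z+.05,.066),"side")[:,1].mean()
b=b[b[:,1]<cut]; S=b.max(0),b.min(0)
for d in (-.006,-.003,0,.003,.006):
    Q=proj(np.vstack([ring([s[0],s[1]+d],z+h,.066) for h in(.04,.07)]),"side")
    print("dy",d,"pred L,R,top",Q[:,0].min().round(1),Q[:,0].max().round(1),Q[:,1].min().round(1))
print("seen",S[1][0]-.4,S[0][0]+.4,S[1][1]-.4)
E
python3 band.py green .0437
```

```text
dy -0.006 pred L,R,top 215.3 254.9 154.5
dy -0.003 pred L,R,top 215.3 254.7 154.0
dy 0 pred L,R,top 215.2 254.5 153.5
dy 0.003 pred L,R,top 215.1 254.3 153.1
dy 0.006 pred L,R,top 215.0 254.1 152.6
seen 216.6 234.4 154.6
```

```bash
python3 -m inch '[[-0.005,-0.004,0.08,0],[-0.005,-0.004,0.18,0],[-0.005,-0.004,0.28,0],[-0.005,-0.004,0.38,0],[-0.005,-0.004,0.45,0]]'; python3 -m inch '[[0,0,0.01,0],[0,0,0.02,0],[0,0,0.03,0],[0,0,0.04,0],[0,0,0.05,0]]';python3 go.py .4262 .2550 .0797
```

```text
clock: 11.88
ee_pos: [0.426, 0.2543, 0.095]
eef_rot: [-2.214, -2.228, 0.002]
contact_force: [0.5, 0.5, -1.1]
finger_gap: 0.0643
grip_force: 20.2
clock: 12.3
ee_pos: [0.4266, 0.2545, 0.089]
eef_rot: [2.214, 2.228, 0.002]
contact_force: [-0.4, 0.1, -0.1]
finger_gap: 0.0648
grip_force: 20.2
rem [ 0.004 -0.003  0.062] yaw 0.0039 pos [0.4266 0.2545 0.089 ] F [-0.4  0.1 -0.1] gap 0.0648 20.17725579395801 t 12.3
```

```bash
python3 -m inch '[[0.002,0,0.01,0],[0.004,0,0.02,0],[0.004,0,0.03,0],[0.004,0,0.04,0],[0.004,0,0.05,0]]';python3 -m inch '[[0,0,0.005,0],[0,0,0.01,0],[0,0,0.015,0],[0,0,0.02,0],[0,0,0.02,0]]'; python3 go.py .4262 .2550 .0797
```

```text
clock: 12.72
ee_pos: [0.4263, 0.255, 0.081]
eef_rot: [2.215, 2.228, 0.0]
contact_force: [-0.3, 0.9, -1.0]
finger_gap: 0.0646
grip_force: 20.2
clock: 13.13
ee_pos: [0.4264, 0.255, 0.0796]
eef_rot: [2.214, 2.228, 0.002]
contact_force: [-4.3, -1.5, 16.0]
finger_gap: 0.0646
grip_force: 20.0
rem [ 0.    -0.002 -0.001] yaw 0.004 pos [0.4264 0.255  0.0796] F [-4.3 -1.5 16. ] gap 0.0646 19.959124861888995 t 13.1333
```

Green is seated at exactly the predicted height (0.0797). Release, lift, then go toward yellow.

```bash
python3 -m inch '[[0,0,0,0],[0,0,0,0],[0,0,0,0],[0,0,0,0],[0,0,0,0]]' 1; python3 -m inch '[[0,0,-0.1,0],[0,0,-0.2,0],[0,0,-0.35,0],[0,0,-0.5,0],[0,0,-0.6,0]]'; python3 -m inch '[[-0.15,0.1,0,0],[-0.35,0.2,0,0],[-0.55,0.3,0,0],[-0.75,0.45,0,0],[-0.95,0.6,0,0]]'; python3 go.py .524 .076 .12; python3 look.py green:top:313:330:.036 yellow:top:401:272:0 red:top:338:279:0
python3 - <<'E'
from h import *
a=[grab_frame(n) for n in("top","side")]
cv2.imwrite("pics/e.png",np.hstack([a[0][200:420,220:400],a[1][80:300,140:320]])[:,:,::-1].repeat(2,0).repeat(2,1))
E
```

```text
clock: 13.55
ee_pos: [0.4263, 0.255, 0.0779]
eef_rot: [-2.215, -2.228, 0.0]
contact_force: [0.6, -0.0, -1.1]
finger_gap: 0.0882
grip_force: 0.0
clock: 13.97
ee_pos: [0.4266, 0.2551, 0.1699]
eef_rot: [2.214, 2.228, 0.002]
contact_force: [1.0, -0.6, 0.4]
finger_gap: 0.0884
grip_force: 0.0
clock: 14.38
ee_pos: [0.5177, 0.1116, 0.1682]
eef_rot: [-2.214, -2.229, 0.0]
contact_force: [1.1, 0.7, 0.9]
finger_gap: 0.0884
grip_force: 0.0
rem [-0.237  0.041  0.321] yaw 0.0041 pos [0.5177 0.1116 0.1682] F [1.1 0.7 0.9] gap 0.0884 0.0 t 14.3833
green top 960 [0.42456113 0.256987  ] 0.41193005903840635Traceback (most recent call last):
  File "look.py", line 4, in <module>
    c,n,u,v,z0=a.split(":"); b=blob(grab_frame(n),c,(float(u),float(v)),40)
                               ~~~~^^^^^^^^^^^^^^^^^^^^^^^^^^^^^^^^^^^^^^^^
  File "h.py", line 17, in blob
    i=min(k,key=lambda i:np.hypot(*(ce[i]-near)))
ValueError: min() iterable argument is empty
```

View pics/e.png

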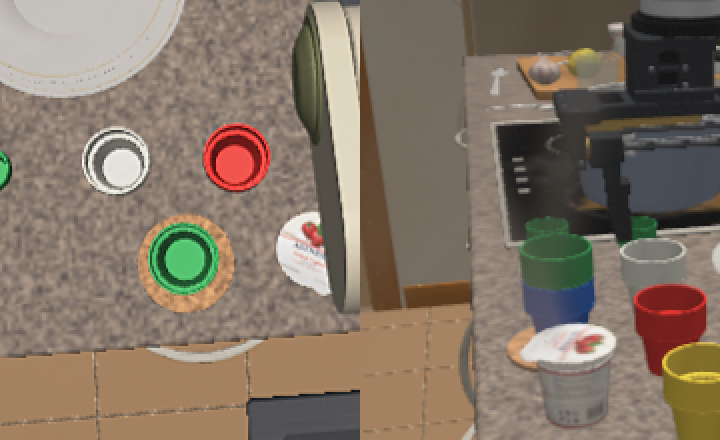

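Green is nested in blue, level, at (.4246,.2570) in the top-camera frame. Now yellow.

```bash
python3 -m inch '[[-0.1,0.02,0.05,0],[-0.2,0.04,0.15,0],[-0.24,0.042,0.3,0],[-0.24,0.042,0.35,0],[-0.24,0.042,0.35,0]]'; python3 -m inch '[[0,0,0,0],[0,0,0,0],[0,0,0,0],[0,0,0,0],[0,0,0,0]]'; python3 go.py .5245 .0755 .0437
```

```text
clock: 15.0
ee_pos: [0.5223, 0.078, 0.1142]
eef_rot: [-2.212, -2.227, 0.004]
contact_force: [-0.3, 0.0, 0.4]
finger_gap: 0.0881
grip_force: 0.0
clock: 15.42
ee_pos: [0.5238, 0.0773, 0.1161]
eef_rot: [2.214, 2.228, 0.001]
contact_force: [0.0, -0.2, -0.8]
finger_gap: 0.088
grip_force: 0.0
rem [-0.012  0.004  0.483] yaw 0.0041 pos [0.5238 0.0773 0.1161] F [ 0.  -0.2 -0.8] gap 0.088 0.0 t 15.4167
```

```bash
python3 -m inch '[[-0.012,0.004,0.1,0],[-0.012,0.004,0.2,0],[-0.012,0.004,0.35,0],[-0.012,0.004,0.45,0],[-0.012,0.004,0.483,0]]'; python3 -m inch '[[0,0,0,0],[0,0,0,0],[0,0,0,0],[0,0,0,0],[0,0,0,0]]'; python3 -m inch '[[0,0,0,0],[0,0,0,0],[0,0,0,0],[0,0,0,0],[0,0,0,0]]' 0.6 20; python3 -m inch '[[0,0,0,0],[0,0,0,0],[0,0,0,0],[0,0,0,0],[0,0,0,0]]';  python3 go.py .4264 .2578 .19
```

```text
clock: 15.83
ee_pos: [0.5234, 0.0753, 0.0414]
eef_rot: [-2.213, -2.226, 0.003]
contact_force: [-0.1, 0.0, -0.5]
finger_gap: 0.0881
grip_force: 0.0
clock: 16.25
ee_pos: [0.5246, 0.0752, 0.0439]
eef_rot: [2.214, 2.227, 0.001]
contact_force: [0.8, -0.6, -0.6]
finger_gap: 0.0882
grip_force: 0.0
clock: 16.67
ee_pos: [0.5243, 0.0752, 0.0432]
eef_rot: [2.215, 2.228, 0.0]
contact_force: [-0.9, 0.8, 1.4]
finger_gap: 0.0664
grip_force: 20.0
clock: 17.08
ee_pos: [0.5244, 0.0752, 0.0433]
eef_rot: [2.215, 2.228, 0.0]
contact_force: [-1.0, -0.6, 3.1]
finger_gap: 0.0664
grip_force: 20.0
rem [ 1.221 -0.646 -0.978] yaw 0.0039 pos [0.5244 0.0752 0.0433] F [-1.  -0.6  3.1] gap 0.0664 19.999979166968842 t 17.0833
```

```bash
python3 -m inch '[[0,0,-0.18,0],[0,0,-0.38,0],[0,0,-0.6,0],[0,0,-0.8,0],[0,0,-0.98,0]]'; python3 -m inch '[[0.12,-0.08,0,0],[0.3,-0.18,0,0],[0.5,-0.28,0,0],[0.7,-0.38,0,0],[0.9,-0.48,0,0]]'; python3 -m inch '[[0.15,-0.08,0,0],[0.25,-0.14,0,0],[0.315,-0.165,0,0],[0.315,-0.165,0,0],[0.315,-0.165,0,0]]'; python3 -m inch '[[0,0,0,0],[0,0,0,0],[0,0,0,0],[0,0,0,0],[0,0,0,0]]'; python3 go.py .4264 .2575 .122; python3 band.py yellow .0433
```

```text
clock: 17.5
ee_pos: [0.5242, 0.0753, 0.1918]
eef_rot: [2.214, 2.228, 0.001]
contact_force: [-0.3, -0.3, -0.6]
finger_gap: 0.0662
grip_force: 20.0
clock: 17.92
ee_pos: [0.4505, 0.2109, 0.1899]
eef_rot: [-2.215, -2.227, 0.001]
contact_force: [0.6, 0.2, -0.9]
finger_gap: 0.0665
grip_force: 20.0
clock: 18.33
ee_pos: [0.4267, 0.2567, 0.19]
eef_rot: [2.214, 2.229, -0.0]
contact_force: [0.3, 0.1, -1.1]
finger_gap: 0.0665
grip_force: 20.0
clock: 18.75
ee_pos: [0.4267, 0.2565, 0.1901]
eef_rot: [2.215, 2.227, -0.0]
contact_force: [0.3, -0.1, -1.3]
finger_gap: 0.0667
grip_force: 20.0
rem [ 0.006 -0.002  0.454] yaw 0.0034 pos [0.4267 0.2565 0.1901] F [ 0.3 -0.1 -1.3] gap 0.0667 19.999899092072155 t 18.75
dy -0.006 pred L,R,top 213.8 253.9 139.5
dy -0.003 pred L,R,top 213.7 253.7 139.0
dy 0 pred L,R,top 213.6 253.5 138.6
dy 0.003 pred L,R,top 213.5 253.3 138.2
dy 0.006 pred L,R,top 213.5 253.1 137.8
seen 214.6 254.4 138.6
```

```bash
python3 -m inch '[[0.006,-0.002,0.1,0],[0.006,-0.002,0.2,0],[0.006,-0.002,0.3,0],[0.006,-0.002,0.4,0],[0.006,-0.002,0.45,0]]'; python3 -m inch '[[0,0,0.01,0],[0,0,0.025,0],[0,0,0.04,0],[0,0,0.055,0],[0,0,0.07,0]]';python3 go.py .4264 .2575 .1093
```

```text
clock: 19.22
ee_pos: [0.4257, 0.2575, 0.1212]
eef_rot: [-2.214, -2.227, 0.003]
contact_force: [-0.3, -0.0, -0.6]
finger_gap: 0.0667
grip_force: 20.0
clock: 19.63
ee_pos: [0.4264, 0.2579, 0.1125]
eef_rot: [2.214, 2.228, 0.002]
contact_force: [-1.2, 0.1, -1.2]
finger_gap: 0.0666
grip_force: 20.0
rem [-0.003 -0.     0.021] yaw 0.0039 pos [0.4264 0.2579 0.1125] F [-1.2  0.1 -1.2] gap 0.0666 19.999947469405015 t 19.6333
```

```bash
python3 -m inch '[[0,0,0.006,0],[0,0,0.012,0],[0,0,0.018,0],[0,0,0.024,0],[0,0,0.028,0]]';python3 -m inch '[[0,0,0,0],[0,0,0,0],[0,0,0,0],[0,0,0,0],[0,0,0,0]]'; python3 go.py .4264 .2575 .1093
```

```text
clock: 20.05
ee_pos: [0.4265, 0.258, 0.109]
eef_rot: [2.214, 2.228, 0.002]
contact_force: [-4.3, -0.9, 15.7]
finger_gap: 0.0666
grip_force: 20.0
clock: 20.47
ee_pos: [0.4264, 0.258, 0.1091]
eef_rot: [2.214, 2.228, 0.002]
contact_force: [-3.0, -1.6, 10.8]
finger_gap: 0.0666
grip_force: 20.0
rem [-0.003  0.    -0.001] yaw 0.0039 pos [0.4264 0.258  0.1091] F [-3.  -1.6 10.8] gap 0.0666 20.003809300542343 t 20.4667
```

```bash
python3 -m inch '[[0,0,0,0],[0,0,0,0],[0,0,0,0],[0,0,0,0],[0,0,0,0]]' 1; python3 -m inch '[[0,0,-0.1,0],[0,0,-0.2,0],[0,0,-0.35,0],[0,0,-0.45,0],[0,0,-0.5,0]]'; python3 -m inch '[[-0.15,0.1,0,0],[-0.35,0.2,0,0],[-0.55,0.3,0,0],[-0.75,0.45,0,0],[-0.95,0.6,0,0]]'; python3 go.py .5215 .2 .12; python3 look.py yellow:top:313:330:.066 red:top:338:279:0
python3 - <<'E'
from h import *
a=[grab_frame(n) for n in("top","side")]
cv2.imwrite("pics/f.png",np.hstack([a[0][200:420,220:400],a[1][80:300,140:320]])[:,:,::-1].repeat(2,0).repeat(2,1))
E
```

```text
clock: 20.88
ee_pos: [0.4262, 0.2578, 0.1078]
eef_rot: [-2.215, -2.228, 0.0]
contact_force: [-0.7, 0.0, -0.3]
finger_gap: 0.0882
grip_force: 0.0
clock: 21.3
ee_pos: [0.4267, 0.258, 0.1847]
eef_rot: [2.214, 2.227, 0.004]
contact_force: [0.2, -0.1, 0.1]
finger_gap: 0.0882
grip_force: 0.0
clock: 21.72
ee_pos: [0.5173, 0.1144, 0.1825]
eef_rot: [-2.214, -2.228, 0.001]
contact_force: [0.6, 0.9, -1.2]
finger_gap: 0.0881
grip_force: 0.0
rem [0.57  0.032 0.417] yaw 0.0041 pos [0.5173 0.1144 0.1825] F [ 0.6  0.9 -1.2] gap 0.0881 0.0 t 21.7167
yellow top 1136 [0.42470667 0.25785331] 0.3916541871565659
red top 907 [0.51949997 0.19888159] 0.24825248351450002
```

View pics/f.png

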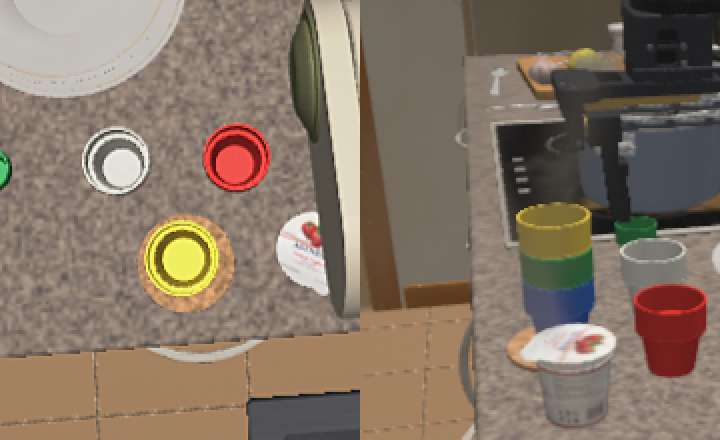

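The stack of three is level (side crop 555,260). For red, the 187 mm gripper body would hit the stack if I closed along x. I'll turn 90° and close along y.

```bash
python3 -m inch '[[0,0,0,-0.078],[0,0,0,-0.156],[0,0,0,-0.234],[0,0,0,-0.312],[0,0,0,-0.39]]'; python3 -m inch '[[0,0,0,-0.078],[0,0,0,-0.156],[0,0,0,-0.234],[0,0,0,-0.312],[0,0,0,-0.39]]'; python3 -m inch '[[0,0,0,-0.07],[0,0,0,-0.14],[0,0,0,-0.216],[0,0,0,-0.216],[0,0,0,-0.216]]'; python3 go.py .5215 .2 .13
```

```text
clock: 22.33
ee_pos: [0.5161, 0.1172, 0.1827]
eef_rot: [-1.428, -2.797, 0.0]
contact_force: [-0.6, -0.4, 0.2]
finger_gap: 0.0884
grip_force: 0.0
clock: 22.75
ee_pos: [0.516, 0.1172, 0.1827]
eef_rot: [-0.518, -3.098, -0.0]
contact_force: [-0.3, -0.2, 0.4]
finger_gap: 0.0882
grip_force: 0.0
clock: 23.17
ee_pos: [0.5164, 0.1168, 0.1828]
eef_rot: [-0.004, -3.141, -0.0]
contact_force: [-0.1, 0.1, -0.8]
finger_gap: 0.0881
grip_force: 0.0
rem [-0.033  0.555  0.352] yaw 0.9985 pos [0.5164 0.1168 0.1828] F [-0.1  0.1 -0.8] gap 0.0881 0.0 t 23.1667
```

```bash
python3 -m inch '[[0,0.12,0.05,0],[-0.02,0.26,0.1,0],[-0.033,0.42,0.18,0],[-0.033,0.555,0.25,0],[-0.033,0.555,0.352,0]]'; python3 -m inch '[[0,0,0,0],[0,0,0,0],[0,0,0,0],[0,0,0,0],[0,0,0,0]]'; python3 go.py .5215 .1998 .0437
```

```text
clock: 23.58
ee_pos: [0.5216, 0.2025, 0.1301]
eef_rot: [0.001, 3.14, 0.002]
contact_force: [-0.4, -0.2, 1.0]
finger_gap: 0.088
grip_force: 0.0
clock: 24.0
ee_pos: [0.5223, 0.1988, 0.131]
eef_rot: [0.002, 3.14, 0.0]
contact_force: [0.1, -0.3, -0.3]
finger_gap: 0.0883
grip_force: 0.0
rem [0.006 0.007 0.582] yaw 0.999 pos [0.5223 0.1988 0.131 ] F [ 0.1 -0.3 -0.3] gap 0.0883 0.0 t 24.0
```

```bash
python3 -m inch '[[0.006,0.007,0.12,0],[0.006,0.007,0.26,0],[0.006,0.007,0.4,0],[0.006,0.007,0.52,0],[0.006,0.007,0.582,0]]'; python3 -m inch '[[0,0,0,0],[0,0,0,0],[0,0,0,0],[0,0,0,0],[0,0,0,0]]'; python3 -m inch '[[0,0,0,0],[0,0,0,0],[0,0,0,0],[0,0,0,0],[0,0,0,0]]' 0.6 20; python3 -m inch '[[0,0,0,0],[0,0,0,0],[0,0,0,0],[0,0,0,0],[0,0,0,0]]';  python3 go.py .4267 .2588 .22
```

```text
clock: 24.42
ee_pos: [0.5206, 0.1997, 0.0414]
eef_rot: [-0.002, -3.14, 0.001]
contact_force: [-0.3, 0.5, -0.3]
finger_gap: 0.0878
grip_force: 0.0
clock: 24.83
ee_pos: [0.5215, 0.2002, 0.0438]
eef_rot: [0.0, 3.14, 0.0]
contact_force: [-0.2, 0.4, -0.2]
finger_gap: 0.0879
grip_force: 0.0
clock: 25.25
ee_pos: [0.5212, 0.2002, 0.043]
eef_rot: [0.0, 3.141, 0.0]
contact_force: [-0.7, 0.1, 2.0]
finger_gap: 0.066
grip_force: 20.0
clock: 25.67
ee_pos: [0.5212, 0.2002, 0.043]
eef_rot: [0.0, 3.141, 0.0]
contact_force: [-1.3, 0.8, 3.6]
finger_gap: 0.0661
grip_force: 20.0
rem [ 0.63   0.391 -1.18 ] yaw 0.9998 pos [0.5212 0.2002 0.043 ] F [-1.3  0.8  3.6] gap 0.0661 20.000482970644953 t 25.6667
```

```bash
python3 -m inch '[[0,0,-0.15,0],[0,0,-0.35,0],[0,0,-0.55,0],[0,0,-0.77,0],[0,0,-0.98,0]]'; python3 -m inch '[[0,0,-0.1,0],[0,0,-0.2,0],[0.1,0.06,-0.2,0],[0.25,0.15,-0.2,0],[0.4,0.25,-0.2,0]]'; python3 -m inch '[[0.12,0.08,0,0],[0.2,0.12,0,0],[0.232,0.143,0,0],[0.232,0.143,0,0],[0.232,0.143,0,0]]';  python3 -m inch '[[0,0,0,0],[0,0,0,0],[0,0,0,0],[0,0,0,0],[0,0,0,0]]'; python3 go.py .4264 .2592 .15; python3 band.py red .043
python3 - <<'E'
from h import *
a=[grab_frame(n) for n in("top","side")]
cv2.imwrite("pics/g.png",np.hstack([a[0][200:420,220:400],a[1][40:260,140:320]])[:,:,::-1].repeat(2,0).repeat(2,1))
E
```

```text
clock: 26.08
ee_pos: [0.5207, 0.2, 0.1911]
eef_rot: [-0.0, -3.141, 0.001]
contact_force: [0.2, -0.1, -1.4]
finger_gap: 0.0659
grip_force: 20.0
clock: 26.5
ee_pos: [0.4604, 0.2375, 0.2194]
eef_rot: [-0.003, -3.141, 0.001]
contact_force: [-0.1, 0.3, -1.6]
finger_gap: 0.066
grip_force: 20.0
clock: 26.92
ee_pos: [0.427, 0.2589, 0.2198]
eef_rot: [0.0, 3.141, -0.0]
contact_force: [-0.3, 0.4, -0.3]
finger_gap: 0.0656
grip_force: 20.0
clock: 27.33
ee_pos: [0.4265, 0.259, 0.2198]
eef_rot: [-0.001, -3.141, 0.0]
contact_force: [0.5, -0.1, -0.7]
finger_gap: 0.066
grip_force: 20.0
rem [0.001 0.002 0.465] yaw 0.9996 pos [0.4265 0.259  0.2198] F [ 0.5 -0.1 -0.7] gap 0.066 19.99991872406099 t 27.3333
dy -0.006 pred L,R,top 212.0 252.7 122.2
dy -0.003 pred L,R,top 211.9 252.5 121.8
dy 0 pred L,R,top 211.9 252.3 121.5
dy 0.003 pred L,R,top 211.8 252.1 121.1
dy 0.006 pred L,R,top 211.7 251.9 120.7
seen 212.6 252.4 122.6
```

View pics/g.png

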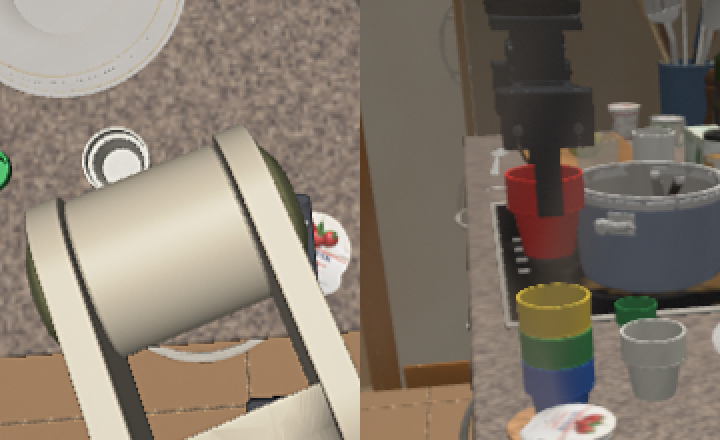

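Red is upright directly over the stack (side crop 545,210 above 555,300). Lowering.

```bash
python3 -m inch '[[0,0.001,0.1,0],[0,0.001,0.2,0],[0,0.001,0.3,0],[0,0.001,0.4,0],[0,0.001,0.46,0]]'; python3 -m inch '[[0,0,0.01,0],[0,0,0.02,0],[0,0,0.035,0],[0,0,0.05,0],[0,0,0.06,0]]';python3 go.py .4264 .2592 .139
```

```text
clock: 27.9
ee_pos: [0.4259, 0.2591, 0.1495]
eef_rot: [-0.0, -3.14, 0.001]
contact_force: [-0.2, -0.8, -1.4]
finger_gap: 0.0663
grip_force: 20.0
clock: 28.32
ee_pos: [0.4265, 0.2594, 0.1421]
eef_rot: [0.0, 3.141, 0.0]
contact_force: [-0.3, 0.5, -1.1]
finger_gap: 0.066
grip_force: 20.0
rem [ 0.001 -0.001  0.021] yaw 0.9999 pos [0.4265 0.2594 0.1421] F [-0.3  0.5 -1.1] gap 0.066 19.999855079659028 t 28.3167
```

```bash
python3 -m inch '[[0,0,0.006,0],[0,0,0.012,0],[0,0,0.018,0],[0,0,0.024,0],[0,0,0.028,0]]';python3 -m inch '[[0,0,0,0],[0,0,0,0],[0,0,0,0],[0,0,0,0],[0,0,0,0]]'
```

```text
clock: 28.73
ee_pos: [0.427, 0.2594, 0.1388]
eef_rot: [0.0, 3.139, 0.001]
contact_force: [-2.0, -1.4, 13.5]
finger_gap: 0.0659
grip_force: 20.0
clock: 29.15
ee_pos: [0.4268, 0.2594, 0.1389]
eef_rot: [0.0, 3.139, 0.001]
contact_force: [-1.7, -0.7, 9.1]
finger_gap: 0.0664
grip_force: 20.0
```

Seated at the predicted 0.139. Release, rise, move clear and check.

```bash
python3 -m inch '[[0,0,0,0],[0,0,0,0],[0,0,0,0],[0,0,0,0],[0,0,0,0]]' 1; python3 -m inch '[[0,0,-0.1,0],[0,0,-0.2,0],[0,0,-0.35,0],[0,0,-0.5,0],[0,0,-0.6,0]]'; python3 -m inch '[[-0.1,-0.15,0,0],[-0.2,-0.35,0,0],[-0.3,-0.55,0,0],[-0.45,-0.75,0,0],[-0.6,-0.95,0,0]]'; python3 -m inch '[[0,-0.1,0,0],[0,-0.2,0,0],[0,-0.3,0,0],[0,-0.3,0,0],[0,-0.3,0,0]]'; python3 look.py red:top:313:330:.096
python3 - <<'E'
from h import *
a=[grab_frame(n) for n in("top","side")]
cv2.imwrite("pics/i.png",np.hstack([a[0][160:400,180:440],a[1][80:320,140:400]])[:,:,::-1])
cv2.imwrite("pics/i.png",cv2.resize(cv2.imread("pics/i.png"),(800,369)))
E
```

```text
clock: 29.57
ee_pos: [0.4263, 0.2593, 0.1375]
eef_rot: [-0.0, -3.141, 0.0]
contact_force: [-0.2, -0.6, -0.1]
finger_gap: 0.0881
grip_force: 0.0
clock: 29.98
ee_pos: [0.4266, 0.2594, 0.2295]
eef_rot: [0.0, 3.14, 0.001]
contact_force: [0.3, -0.5, 0.2]
finger_gap: 0.088
grip_force: 0.0
clock: 30.4
ee_pos: [0.5167, 0.1153, 0.2277]
eef_rot: [-0.0, 3.142, 0.0]
contact_force: [0.6, 0.2, 0.6]
finger_gap: 0.0881
grip_force: 0.0
clock: 30.82
ee_pos: [0.5163, 0.0716, 0.2275]
eef_rot: [-0.002, -3.141, -0.0]
contact_force: [0.5, -0.3, -0.5]
finger_gap: 0.0882
grip_force: 0.0
red top 1204 [0.42398722 0.25706416] 0.2684459774739211
```

View pics/i.png

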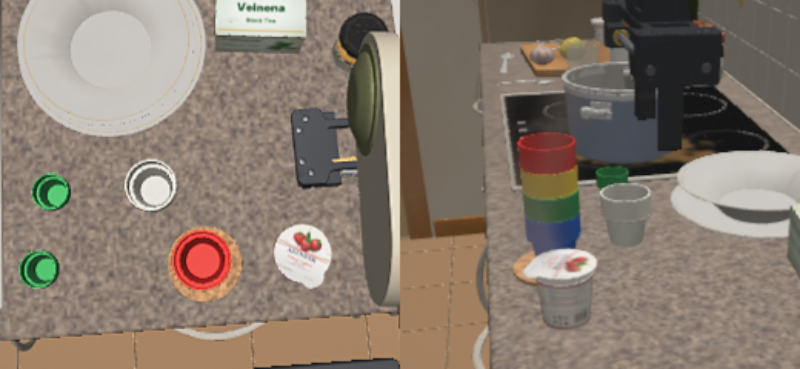

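The stack is straight with four equal bands (side crop 550,190) and centred on the mat. The white beaker, tub and the other things in view stand where they were.

```bash
python3 -c "
from rig import *
print(job_done())"
```

```text
the job is handed in; nothing more can be done
None
```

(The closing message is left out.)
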